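# Point out the cracker tray that is short of its scoop and log it

### The arm

A 7-joint arm with a two-finger parallel gripper is mounted at the origin on the work surface. World frame = base frame: x ahead of the robot, y to its left, z up, the work surface at z = 0. Lengths are in m, angles in rad, forces in N, time in s.
With the tool pointing down it reaches from about 0.4 to 0.875 m from the base axis. Payload 19.3 kg.
Tool frame: the origin (TCP) lies between the finger pads, 19 mm behind the fingertips; this is the grasp point; z points along the fingers, y is the line along which they close (so a half turn about z gives the same grasp; the last joint's range is limited). The gripper opens to 85 mm and grips with 20 to 120 N. Pads are 22 mm wide; open, the fingers measure 114 mm over their backs; the gripper's body (76 mm by 85 mm) begins 54 mm behind the grasp point. The pads swing forward as they close: fully open they stand 13 mm farther back than shut.
Start: joints at [1.084, 0.521, -0.036, 1.599, 0.021, 1.021, -0.113], TCP at [0.253, -0.571, 0.25] pointing down, gripper open.
Joint ranges: [-2.91, 2.91], [-0.3, 2.13], [-1.5, 1.42], [0.17, 2.43], [-1.26, 4.41], [0.16, 1.93], [-2.52, 2.52]. Speed limits (rad/s): [1.89, 1.89, 2.39, 2.39, 3.01, 3.01, 3.01].

### API

Orientations are given as [roll, pitch, yaw] about the fixed x, y, z axes, in that order (R = Rz(yaw) Ry(pitch) Rx(roll)).
In Python, from workcell import bot, grab_frame, regions_of gives the robot as it stands. The module is installed in compiled form; this text tells all that it offers.
- The arm moves only by the tool play_rows, never from a script. Its argument "plan" is a list of rows, each a list of 3 entries, a list of its own where there are three numbers: the shift along the tool's x, y, z in units of 2.5 cm (1.0 is 2.5 cm), then the turn, a rotation vector about the tool's x, y, z in units of 0.15 rad (1.0 is 0.15 rad), then the closure, from -1 (fully open) to 1 (shut). In form: [[[tx, ty, tz], [rx, ry, rz], jaw], ...]. A call has 1 to 20 rows; each row shifts and turns the commanded pose from where the row before left it, along the tool's axes as they then stand; what a row does not reach is not made up. A row lasts 1/8 s, in which the tool goes at most 62.5 mm and 10.7 degrees, less where a joint would pass 70% of its speed; a pose out of reach is approached as far as the arm can. A call with a number of a shift or a turn outside -1 to 1 is refused whole. A call with a gripper value outside its range is refused whole. The fingers move at their own pace and stop on an object; "newtons" is the grip in N (left out, the last holds). Time passes only in rows, so rows that do not move let the fingers close. It gives the time, the measured TCP pose, the force, the opening and the grip force at its end, in the units of the state.
- bot.observe(): the state, without advancing time (a new reading comes with each control period).
- grab_frame(name): name is "side" or "top"; returns a dict with "pixels" (400x640x3 uint8, red, green, blue), "depth" (400x640 float32, m along the optical axis (not along the pixel's ray), 0 where there is no reading), "camera_matrix" (3x3 intrinsics, pixels), "R" (3x3) and "t" (3): a world point X has camera coordinates R X + t. Camera axes: x right, y down, z forward; pixel columns grow to the right and rows downward; lengths in m; the calibration is good to about 2 mm. A picture is of the moment at which its call begins.
- bot.job_done(): hands the job in; it is judged then, once.
Trained networks look in the newest picture that a camera, given by its name, has taken for a name from the list of things; names that differ only in an ending like _2 or _b are one class to them, and where a whole thing is asked for, a point or a joint stands for the part that bears it (a point fixed in the world has none). Each returns a list of dicts, best first, with "p" (0 to 1); they miss things now and then, are a little off and sometimes report something else, mostly with a low value. They report only what shows in the picture. A call takes as long as a camera call.
- regions_of(thing, camera): "mask" (400x640 bool, what is visible of it) and "box" ([left, top, right, bottom] in pixels, round what is visible of it).
The state is a dict: "clock": time; "qpos": joint angles; "qd": joint speeds; "joint_efforts": joint torques, N m; "position": TCP position; "tool_rot": TCP orientation; "force": force on the tool from outside, world axes, zero at the start; "moment": the same for the moment, N m; "grip_width": finger opening in m; "finger_force": force on a finger pad.
Only numpy, scipy, OpenCV 4.12 (cv2) and the standard library are available. Lean on these libraries where they do the work, as an engineer would, in place of code of your own. Each camera call takes 0.05 s, during which the arm holds its last target. There are 200 camera calls.

### The job

One of the three white cracker trays on the packing table has no red scoop in its narrow front pocket: with the gripper pointing down, hold the fingertips 2 to 3 cm above the middle of that empty pocket for two seconds, without touching any tray and without pointing at the two complete ones. Then press the orange button on the grey console right down with the fingertips for a moment to log the fault, let it come back up, and draw clear. Do not touch, move or lift the trays, the blue-capped cracker sleeve or the spare red scoop lying on the table, and leave the pocket empty.

Things in the scene. Friction and masses are not known exactly. Their poses are not given: they have to be found in the camera images.
- tray_short: the tray with no scoop: loose open white tray, 130 (its x) x 100 (its y) x 35 mm high, about 0.2 kg. Origin: centre of its underside, z up. The wide rear pocket (+x) holds two rows of round crackers, tops 41 mm above the table; the narrow front pocket (-x, towards the robot, 40 x 94 mm, pale floor 15 mm above the table) is empty. Trays start turned up to 0.3 rad either way
- tray_short_pocket (a point): the middle of the empty front pocket of tray_short, at rim height: 42 mm from the tray's centre towards its -x, 35 mm above the table
- tray_a: a complete tray, same size and axes as tray_short, with a red scoop fixed in its front pocket (its top 21 mm above the table): leave alone
- tray_a_pocket (a point): the middle of tray_a's front pocket, at rim height
- tray_b: a complete tray, just like tray_a: leave alone
- tray_b_pocket (a point): the middle of tray_b's front pocket, at rim height
- log_button_top (a point): the centre of the top of the orange round push button (40 mm across, in a black housing) on a fixed grey console, 76 x 76 x 35 mm, that stands nearer to the robot than the trays. The button top is 57 mm above the table; it is pressed straight down
- log_button (a joint): how far the button is pressed: 0 up, 0.006 m fully down; a spring needs about 5 N for that and brings it back up
- sleeve: a loose upright sleeve of crackers with blue end caps, 49 mm across and 56 mm tall, about 0.09 kg; origin: centre of its underside. Leave alone
- spare_scoop: a loose flat red plastic scoop lying on the table, 76 mm long (its y) x 26 mm x 6 mm thick; origin: on its underside near its middle. Leave alone

How it is judged:
On the way, in this order (a step that is already met when the one before it is completed fails the run):
1. the tool point dwells 20 to 80 mm above the rim over the middle of the empty pocket (within 20 mm sideways), pointing down within 45 degrees, for 1.7 s (horizontal distance between the grasp point and tray_short_pocket below 0.02 m and height (world z) of the grasp point between 0.055 and 0.115 m and angle between the grasp point's own z axis and vertical above 2.35 rad), for 1.7 s.
2. the orange button is pressed by the fingers at least 4.5 of its 6 mm down (value of joint log_button above 0.0045 m and contact force between the fingers and log_button above 0.5 N), for 0.05 s.
At the end, for the whole second after the job is handed in: The button is up again (within 1.5 mm) and all three trays, the sleeve and the spare scoop are upright, at rest and within 8 mm of where they started (value of joint log_button below 0.0015 m and distance of each of tray_short, tray_a, tray_b, sleeve, spare_scoop from where it was at the start of the episode below 0.008 m and linear speed of each of tray_short, tray_a, tray_b, sleeve, spare_scoop below 0.02 m/s and angle between each of tray_short, tray_a, tray_b, sleeve, spare_scoop's own z axis and vertical below 0.1 rad); the robot touches nothing.
It fails at once if the robot touches a tray (over 0.3 N) (contact force between any of the fingers, the arm and tray_short above 0.3 N or contact force between any of the fingers, the arm and tray_a above 0.3 N or contact force between any of the fingers, the arm and tray_b above 0.3 N).
It fails at once if the robot touches the cracker sleeve or the spare scoop (over 0.3 N) (contact force between any of the fingers, the arm and sleeve above 0.3 N or contact force between any of the fingers, the arm and spare_scoop above 0.3 N).
It fails at once if the tool point comes within 20 mm sideways of the middle of a complete tray's front pocket, less than 80 mm above its rim: the wrong tray is pointed at ((horizontal distance between the grasp point and tray_a_pocket below 0.02 m and height (world z) of the grasp point below 0.115 m) or (horizontal distance between the grasp point and tray_b_pocket below 0.02 m and height (world z) of the grasp point below 0.115 m)).
It fails at once if a tray or bystander is moved over 8 mm or lifted (distance of any of tray_short, tray_a, tray_b, sleeve, spare_scoop from where it was at the start of the episode above 0.008 m).
It also fails if it takes over 38 s, if anything falls off the work surface, if the arm or the gripper's body presses on something with over 40 N, if the wrist force passes 120 N, or if a joint passes its speed limit or range.

## Working session

There is one attempt and no reset: what is moved stays moved. The work goes in short steps, Python scripts to look and compute and a tool call to move; the robot and the scene stay as the last step left them, time stands still between calls to the robot, and variables do not carry over. Pictures are saved under pics/ and viewed, at most 10 in all, crops included, and the job is handed in when it is done.

Besides the shell and the picture viewer there is one more tool, called after "Call:" by a JSON object that holds its "name" and its "arguments". play_rows: Moves the arm, as the interface text tells. Its arguments: {"type":"object","properties":{"plan":{"type":"array"},"newtons":{"type":"number"}},"required":["plan"]}

```bash
mkdir -p pics; cat > h.py <<'E'
import numpy as np, cv2
from workcell import bot, grab_frame, regions_of
def world(f):
    K,R,t=map(np.array,(f["camera_matrix"],f["R"],f["t"]))
    v,u=np.mgrid[:400,:640]; d=f["depth"]
    c=np.stack([(u-K[0,2])/K[0,0]*d,(v-K[1,2])/K[1,1]*d,d],-1)
    return (c-t)@R
E
python3 - <<'E'
from h import *
s=bot.observe();print(s["clock"],s["position"],s["tool_rot"],s["grip_width"])
for cam in("top","side"):
    f=grab_frame(cam);W=world(f)
    cv2.imwrite(f"pics/{cam}1.png",f["pixels"][...,::-1]);np.savez(f"{cam}.npz",W=W,px=f["pixels"])
    for n in("tray_short","tray_a","log_button","sleeve","spare_scoop"):
        for r in regions_of(n,cam):
            m=r["mask"]&(f["depth"]>0)
            if r["p"]<.2 or m.sum()<10: continue
            P=W[m];print(cam,n,round(r["p"],2),r["box"],np.median(P,0).round(3),P.min(0).round(3),P.max(0).round(3))
E
```

```text
0.0 [ 0.25285561 -0.57122572  0.24943843] [-3.14046201e+00  9.12577744e-05  4.16806400e-01] 0.085311522679467
top tray_short 0.62 [291.5, 137.6, 330.9, 188.3] [0.624 0.004 0.031] [ 0.56  -0.049 -0.004] [0.699 0.058 0.046]
top tray_a 0.76 [222.5, 120.5, 268.1, 178.9] [0.655 0.182 0.031] [ 0.586  0.124 -0.001] [0.732 0.239 0.044]
top tray_a 0.7 [363.2, 135.5, 409.8, 190.3] [ 0.63  -0.191  0.03 ] [ 0.561 -0.253 -0.003] [ 0.711 -0.133  0.045]
top log_button 0.65 [348.8, 217.4, 365.0, 228.0] [ 0.475 -0.123  0.057] [ 0.457 -0.142  0.046] [ 0.492 -0.103  0.062]
top sleeve 0.58 [416.4, 225.7, 442.8, 245.8] [ 0.445 -0.304  0.055] [ 0.42  -0.338  0.001] [ 0.467 -0.286  0.062]
top spare_scoop 0.57 [184.1, 218.7, 209.5, 238.6] [0.452 0.315 0.006] [ 0.424  0.275 -0.003] [0.478 0.344 0.012]
side tray_a 0.96 [182.7, 222.3, 262.0, 291.7] [0.642 0.189 0.029] [ 0.585  0.126 -0.003] [0.728 0.241 0.042]
side tray_a 0.7 [310.9, 152.2, 379.6, 203.7] [ 0.619 -0.18   0.028] [ 0.56  -0.289 -0.005] [ 0.735 -0.133  0.041]
side log_button 0.55 [375.3, 202.9, 393.5, 216.7] [ 0.473 -0.117  0.056] [ 0.455 -0.142  0.047] [ 0.493 -0.102  0.059]
side sleeve 0.61 [425.4, 168.9, 447.5, 198.8] [ 0.44  -0.295  0.04 ] [ 0.421 -0.415 -0.003] [ 0.504 -0.284  0.058]
side sleeve 0.58 [258.4, 188.1, 326.8, 248.8] [0.614 0.013 0.029] [ 0.559 -0.047 -0.002] [0.692 0.057 0.041]
side spare_scoop 0.83 [217.7, 359.2, 264.2, 373.9] [0.451 0.317 0.005] [ 0.424  0.276 -0.002] [0.477 0.343 0.009]
```

```bash
python3 - <<'E'
from h import *
ims=[]
for cam,(a,b,c,d) in(("top",(100,260,170,460)),("side",(130,390,170,470))):
    im=np.load(cam+".npz")["px"][a:b,c:d,::-1]
    cv2.imwrite(f"pics/{cam}crop.png",cv2.resize(im,None,fx=2.3,fy=2.3,interpolation=cv2.INTER_CUBIC))
# fit tray outlines: all points above 25mm near each tray
for cam in("top","side"):
    z=np.load(cam+".npz");W=z["W"]
    for n,cx,cy in(("short",.627,.004),("a",.657,.182),("b",.634,-.191)):
        m=(abs(W[...,0]-cx)<.09)&(abs(W[...,1]-cy)<.075)&(W[...,2]<.06)
        q=W[m&(W[...,2]>.024)][:,:2].astype(np.float32)
        (c,wh,an)=cv2.minAreaRect(q*1000)
        if wh[0]<wh[1]: an-=90; L,S=wh[1],wh[0]
        else: L,S=wh
        an=(an+90)%180-90;a=np.deg2rad(an);u=np.array([np.cos(a),np.sin(a)])
        print(cam,n,np.round(c,1),round(L,1),round(S,1),"yaw",round(a,3),"pocket",np.round(c-42*u,1))
        c=np.array(c)/1000
        d=W[m]; lx=(d[:,:2]-c)@u; ly=(d[:,:2]-c)@[-u[1],u[0]]
        k=(abs(lx+.042)<.012)&(abs(ly)<.03);print("  pocket z",np.median(d[k,2]).round(4),k.sum(),"colour",np.median(z["px"][m][k],0))
E
```

```text
top short [626.4   4.4] 130.6 100.2 yaw -0.011 pocket [584.4   4.9]
  pocket z 0.0153 197 colour [163. 166. 174.]
top a [656.3 182.6] 130.8 101.4 yaw -0.137 pocket [614.7 188.3]
  pocket z 0.0196 201 colour [158.  65.  66.]
top b [ 630.7 -191.8] 130.7 101.0 yaw 0.111 pocket [ 589.  -196.4]
  pocket z 0.0199 205 colour [159.  64.  65.]
side short [626.2   4.4] 133.6 102.9 yaw -0.017 pocket [584.2   5.1]
  pocket z 0.0144 139 colour [211. 208. 204.]
side a [656.4 182.7] 133.8 101.2 yaw -0.134 pocket [614.7 188.3]
  pocket z 0.02 182 colour [201.   37.5  29.5]
side b [ 631.4 -190.8] 133.3 105.1 yaw 0.109 pocket [ 589.7 -195.4]
  pocket z 0.0197 113 colour [202.  63.  56.]
```

View pics/top1.png

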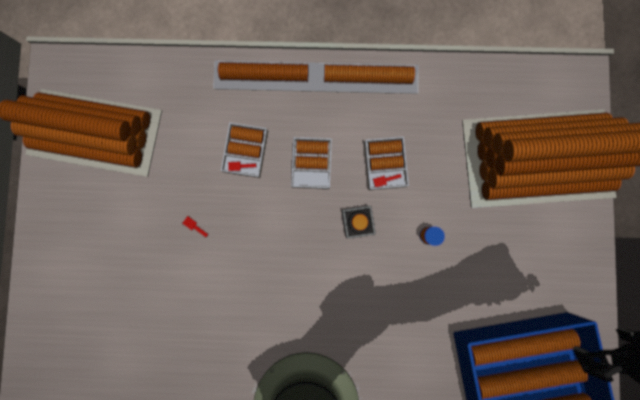

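View pics/sidecrop.png

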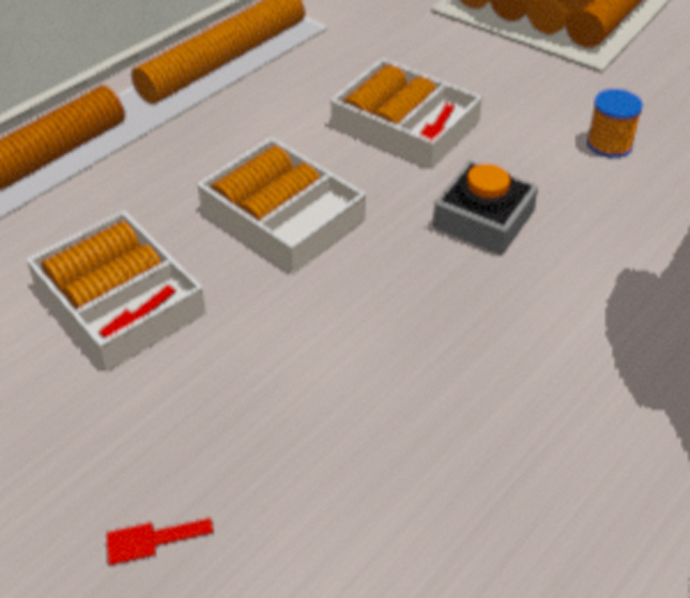

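The middle tray (top view ≈(311,163)) has the empty pocket at ≈(311,180). The outer two show red scoops. The button is at ≈(360,222) and the sleeve at ≈(432,236). The fits match the given sizes, so I'm moving.

Call:
{"name": "play_rows", "arguments": {"plan": [[[0.9, -0.65, 0], [0, 0, 0], 1], [[0.9, -0.65, 0], [0, 0, 0], 1], [[0.9, -0.65, 0], [0, 0, 0], 1], [[0.9, -0.65, 0], [0, 0, 0], 1], [[0.9, -0.65, 0], [0, 0, 0], 1], [[0.9, -0.65, 0], [0, 0, 0], 1], [[0.9, -0.65, 0], [0, 0, 0], 1], [[0.9, -0.65, 0], [0, 0, 0], 1], [[0.9, -0.65, 0], [0, 0, 0], 1], [[0.9, -0.65, 0], [0, 0, 0], 1], [[0.9, -0.65, 0], [0, 0, 0], 1], [[0.9, -0.65, 0], [0, 0, 0], 1], [[0.9, -0.65, 0], [0, 0, 0], 1], [[0.9, -0.65, 0], [0, 0, 0], 1], [[0.9, -0.65, 0], [0, 0, 0], 1], [[0.9, -0.65, 0], [0, 0, 0], 1], [[0.9, -0.65, 0], [0, 0, 0], 1], [[0.9, -0.65, 0], [0, 0, 0], 1], [[0.9, -0.65, 0], [0, 0, 0], 1], [[0, 0, 0], [0, 0, 0], 1]]}}

```text
clock: 3.1
position: [0.5197, -0.1143, 0.25]
tool_rot: [-3.141, -0.001, 0.42]
force: [0.1, -1.2, 0.6]
grip_width: -0.0001
finger_force: 0.0
```

```bash
cat >g.py <<'E'
from h import *
import sys
from scipy.spatial.transform import Rotation as Ro
s=bot.observe();R=Ro.from_euler("xyz",s["tool_rot"]).as_matrix()
g=np.array(list(map(float,sys.argv[1:4])))
print(s["clock"],np.round(s["position"],4),np.round(s["tool_rot"],3),s["force"],s["grip_width"],np.round(s["qpos"],2),"units",np.round(R.T@(g-s["position"])/.025,2))
E
python3 g.py .584 .005 .079
```

```text
3.1 [ 0.5197 -0.1143  0.25  ] [-3.141e+00 -1.000e-03  4.200e-01] [ 0.10490595 -1.24389867  0.58784403] -5.686152400683585e-05 [ 0.26  0.38 -0.2   1.84  0.09  0.93 -1.13] units [ 4.29 -3.31  6.84]
```

Call:
{"name": "play_rows", "arguments": {"plan": [[[0.85, -0.66, 0], [0, 0, 0], 1], [[0.85, -0.66, 0], [0, 0, 0], 1], [[0.85, -0.66, 0], [0, 0, 0], 1], [[0.85, -0.66, 0], [0, 0, 0], 1], [[0.85, -0.66, 0.5], [0, 0, 0], 1], [[0, 0, 0.9], [0, 0, 0], 1], [[0, 0, 0.9], [0, 0, 0], 1], [[0, 0, 0.9], [0, 0, 0], 1], [[0, 0, 0.9], [0, 0, 0], 1], [[0, 0, 0.9], [0, 0, 0], 1], [[0, 0, 0.7], [0, 0, 0], 1], [[0, 0, 0.5], [0, 0, 0], 1], [[0, 0, 0.3], [0, 0, 0], 1], [[0, 0, 0], [0, 0, 0], 1], [[0, 0, 0], [0, 0, 0], 1]]}}

```text
clock: 4.97
position: [0.583, 0.0024, 0.088]
tool_rot: [3.141, -0.001, 0.417]
force: [0.2, -0.2, 0.3]
grip_width: -0.0005
finger_force: 0.0
```

```bash
python3 g.py .584 .005 .079; python3 - <<'E'
from h import *
cv2.imwrite("pics/side2.png",cv2.resize(grab_frame("side")["pixels"][80:320,150:470,::-1],None,fx=2.3,fy=2.3))
E
```

```text
4.975 [0.583  0.0024 0.088 ] [ 3.141e+00 -1.000e-03  4.170e-01] [ 0.17285233 -0.21787983  0.3035507 ] -0.0005251752826998122 [ 0.02  0.67 -0.18  1.83  0.19  0.66 -1.43] units [ 0.08 -0.08  0.36]
```

View pics/side2.png

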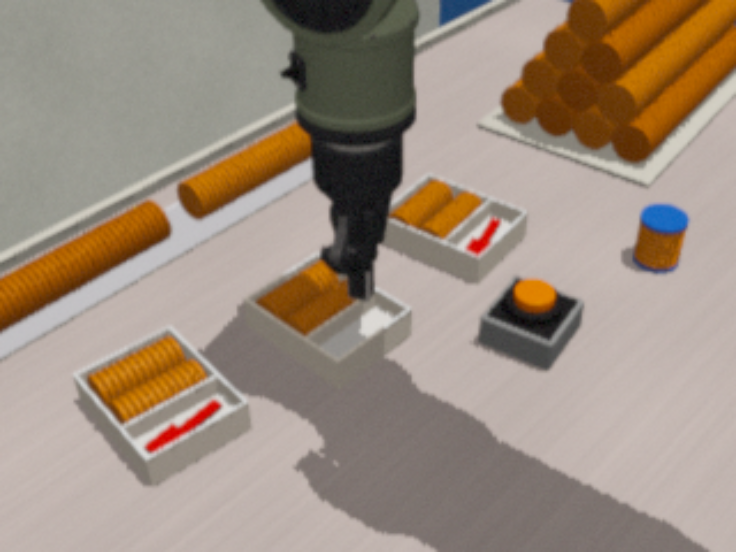

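The fingers (≈(362,290)) are above the empty pocket and clear of the tray. I'll settle 9 mm lower and dwell.

Call:
{"name": "play_rows", "arguments": {"plan": [[[0.08, -0.08, 0.35], [0, 0, 0], 1], [[0, 0, 0], [0, 0, 0], 1], [[0, 0, 0], [0, 0, 0], 1], [[0, 0, 0], [0, 0, 0], 1], [[0, 0, 0], [0, 0, 0], 1], [[0, 0, 0], [0, 0, 0], 1], [[0, 0, 0], [0, 0, 0], 1], [[0, 0, 0], [0, 0, 0], 1], [[0, 0, 0], [0, 0, 0], 1], [[0, 0, 0], [0, 0, 0], 1], [[0, 0, 0], [0, 0, 0], 1], [[0, 0, 0], [0, 0, 0], 1], [[0, 0, 0], [0, 0, 0], 1], [[0, 0, 0], [0, 0, 0], 1], [[0, 0, 0], [0, 0, 0], 1], [[0, 0, 0], [0, 0, 0], 1], [[0, 0, 0], [0, 0, 0], 1], [[0, 0, 0], [0, 0, 0], 1], [[0, 0, 0], [0, 0, 0], 1], [[0, 0, 0], [0, 0, 0], 1]]}}

```text
clock: 7.52
position: [0.5837, 0.005, 0.0787]
tool_rot: [-3.142, 0.0, 0.417]
force: [-0.1, -0.3, -0.2]
grip_width: -0.0
finger_force: 0.0
```

```bash
python3 g.py .475 -.1225 .11; python3 - <<'E'
from h import *
for cam in("top","side"):
    z=np.load(cam+".npz");W=z["W"];p=z["px"].astype(int)
    m=(abs(W[...,0]-.475)<.04)&(abs(W[...,1]+.122)<.04)&(W[...,2]>.05)&(p[...,0]>p[...,2]+60)
    q=W[m];print(cam,m.sum(),(q.min(0)+q.max(0))/2,q.mean(0))
E
```

```text
7.525 [0.5837 0.005  0.0787] [-3.142  0.     0.417] [-0.09261142 -0.25289835 -0.166022  ] -8.23865353710409e-06 [ 0.02  0.69 -0.18  1.83  0.19  0.64 -1.43] units [-6.04  2.9  -1.25]
top 193 [ 0.47575783 -0.12199581  0.05651214] [ 0.4746577  -0.12198919  0.05657098]
side 197 [ 0.47443662 -0.12183749  0.05451641] [ 0.47312019 -0.11908459  0.05547739]
```

Call:
{"name": "play_rows", "arguments": {"plan": [[[0, 0, -0.9], [0, 0, 0], 1], [[0, 0, -0.9], [0, 0, 0], 1], [[0, 0, -0.9], [0, 0, 0], 1], [[0, 0, -0.9], [0, 0, 0], 1], [[-0.75, 0.36, 0], [0, 0, 0], 1], [[-0.75, 0.36, 0], [0, 0, 0], 1], [[-0.75, 0.36, 0], [0, 0, 0], 1], [[-0.75, 0.36, 0], [0, 0, 0], 1], [[-0.75, 0.36, 0], [0, 0, 0], 1], [[-0.75, 0.36, 0], [0, 0, 0], 1], [[-0.75, 0.36, 0], [0, 0, 0], 1], [[-0.75, 0.36, 0], [0, 0, 0], 1], [[0, 0, 0.9], [0, 0, 0], 1], [[0, 0, 0.9], [0, 0, 0], 1], [[0, 0, 0.6], [0, 0, 0], 1], [[0, 0, 0.3], [0, 0, 0], 1], [[0, 0, 0], [0, 0, 0], 1], [[0, 0, 0], [0, 0, 0], 1]]}}

```text
clock: 9.78
position: [0.476, -0.1217, 0.1018]
tool_rot: [3.141, -0.001, 0.417]
force: [-0.4, -0.6, -0.7]
grip_width: 0.0
finger_force: 0.0
```

```bash
python3 g.py .475 -.122 .076; python3 - <<'E'
from h import *
cv2.imwrite("pics/side3.png",cv2.resize(grab_frame("side")["pixels"][120:280,290:490,::-1],None,fx=3,fy=3))
E
```

```text
9.775 [ 0.476  -0.1217  0.1018] [ 3.141e+00 -1.000e-03  4.170e-01] [-0.37862025 -0.56150084 -0.73746726] 3.896736944879967e-05 [ 0.27  0.55 -0.18  2.06  0.18  0.55 -1.2 ] units [-0.04 -0.    1.03]
```

View pics/side3.png

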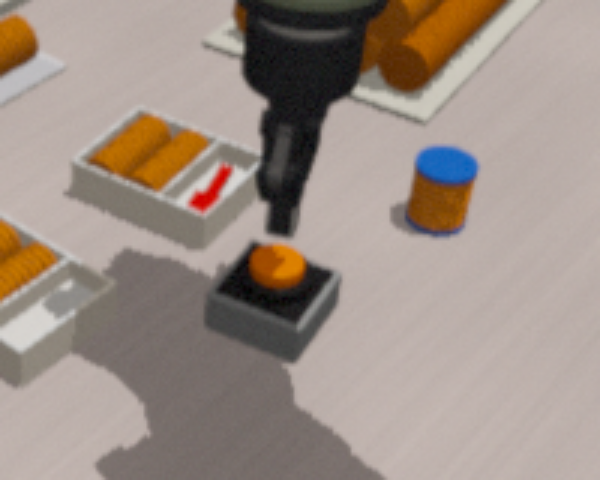

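The fingertips (≈(282,232)) are straight above the button (≈(278,265)). I'll press in small steps.

Call:
{"name": "play_rows", "arguments": {"plan": [[[0, 0, 0.4], [0, 0, 0], 1], [[0, 0, 0.4], [0, 0, 0], 1], [[0, 0, 0.2], [0, 0, 0], 1], [[0, 0, 0.1], [0, 0, 0], 1], [[0, 0, 0.1], [0, 0, 0], 1], [[0, 0, 0], [0, 0, 0], 1], [[0, 0, 0], [0, 0, 0], 1]]}}

```text
clock: 10.7
position: [0.4756, -0.1216, 0.0714]
tool_rot: [-3.142, -0.0, 0.417]
force: [-2.7, 0.3, 4.0]
grip_width: -0.0
finger_force: 1.9
```

Call:
{"name": "play_rows", "arguments": {"plan": [[[0, 0, 0.08], [0, 0, 0], 1], [[0, 0, 0.04], [0, 0, 0], 1], [[0, 0, 0], [0, 0, 0], 1], [[0, 0, 0], [0, 0, 0], 1]]}}

```text
clock: 11.2
position: [0.4759, -0.1217, 0.0693]
tool_rot: [3.141, -0.001, 0.417]
force: [-10.3, 2.5, 32.5]
grip_width: -0.0
finger_force: 16.6
```

The force jumped to 32 N, so the button is on its bottom stop. Now I'll draw clear.

Call:
{"name": "play_rows", "arguments": {"plan": [[[0, 0, -0.4], [0, 0, 0], 1], [[0, 0, -0.8], [0, 0, 0], 1], [[0, 0, -0.9], [0, 0, 0], 1], [[0, 0, -0.9], [0, 0, 0], 1], [[0, 0, -0.9], [0, 0, 0], 1], [[0, 0, -0.9], [0, 0, 0], 1], [[0, 0, -0.9], [0, 0, 0], 1], [[0, 0, 0], [0, 0, 0], 1], [[0, 0, 0], [0, 0, 0], 1], [[0, 0, 0], [0, 0, 0], 1], [[0, 0, 0], [0, 0, 0], 1]]}}

```text
clock: 12.58
position: [0.4755, -0.1215, 0.2103]
tool_rot: [-3.141, 0.001, 0.417]
force: [-0.2, -0.2, -0.3]
grip_width: 0.0002
finger_force: 0.0
```

```bash
python3 g.py .475 -.122 .2; python3 - <<'E'
from h import *
f=grab_frame("side");W=world(f);p=f["pixels"].astype(int)
o=np.load("side.npz")
m=(abs(W[...,0]-.475)<.04)&(abs(W[...,1]+.122)<.04)&(W[...,2]>.045)&(W[...,2]<.08)&(p[...,0]>p[...,2]+60)
print("button z",np.percentile(W[m][:,2],[50,90]),np.percentile(o["W"][m][:,2],[50,90]))
cv2.imwrite("pics/side4.png",f["pixels"][...,::-1])
E
```

```text
12.575 [ 0.4755 -0.1215  0.2103] [-3.141e+00  1.000e-03  4.170e-01] [-0.24650185 -0.15569596 -0.32135799] 0.00016877128010427518 [ 0.31  0.37 -0.23  1.98  0.11  0.81 -1.14] units [-0.03  0.01  0.41]
button z [0.05585864 0.05775789] [0.05565923 0.05745601]
```

View pics/side4.png

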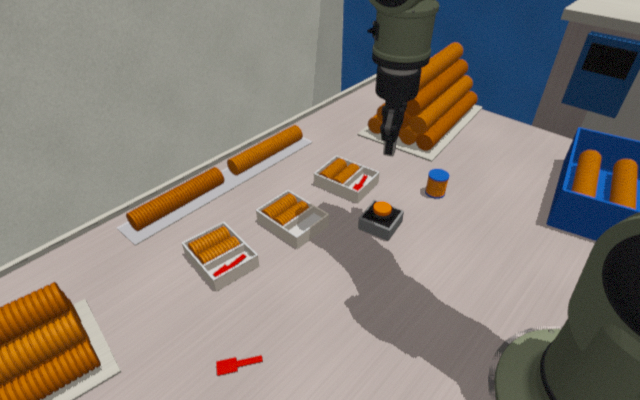

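The button (≈(382,210)) is back up at its starting height. The trays, sleeve and scoop are undisturbed and the gripper is well clear.

```bash
python3 -c "
from workcell import bot
print(bot.job_done())"
```

```text
the job is handed in; nothing more can be done
None
```

I held the fingertips about 25 mm above the middle tray's empty pocket for over two seconds, pressed the orange button to its stop, saw it come back up, drew the arm clear and handed the job in; no verdict was returned.

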